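Fit the matching collar and hold the sprung rod at its length mark

ROBOT

A 6-joint arm with a two-finger parallel gripper is mounted at the origin on a cart in front of the work surface, level with it; the furniture and walls round the work are solid. World frame = base frame: x ahead of the robot, y to its left, z up, the work surface at z = 0. Lengths are in m, angles in rad, forces in N, time in s.
With the tool pointing down it reaches from about 0.25 to 0.725 m from the base axis. Payload 4 kg.
Tool frame: the origin (TCP) lies at the very end of the fingers, on their centre line; the grasp point (between the pads) lies 19 mm behind it; z points along the fingers, y is the line along which they close (so a half turn about z gives the same grasp; the last joint's range is limited). The gripper opens to 85 mm and grips with 20 to 120 N. Pads are 22 mm wide; open, the fingers measure 114 mm over their backs; the gripper's body (76 mm by 85 mm) begins 54 mm behind the grasp point. The pads swing forward as they close: fully open they stand 13 mm farther back than shut.
Start: joints at [-1.273, 0.241, 0.005, 1.335, 0, 1.571], TCP at [0.147, -0.478, 0.231] pointing down, gripper open.
Joint ranges: [-2.72, 2.72], [-1.05, 1.87], [-1.09, 1.28], [-1.99, 2.15], [-1.42, 1.44], [-3.14, 3.14]. Speed limits (rad/s): [2.79, 2.79, 3.14, 3.14, 3.14, 3.14].

INTERFACE

Orientations are given as a unit quaternion [x, y, z, w].
In Python, from workcell import telemetry, vision, workorder gives the robot as it stands.
- The arm moves only by the shell command python3 -m inch 'ROWS'. ROWS is JSON, a list of rows, each a list of 3 entries, a list of its own where there are three numbers: the turn, a rotation vector about the tool's x, y, z scaled (see below), then the shift along the tool's x, y, z scaled (see below), then the closure, from -1 (fully open) to 1 (shut). A call has 1 to 10 rows; each row shifts and turns the commanded pose from where the row before left it, along the tool's axes as they then stand; what a row does not reach is not made up. The controller multiplies each number of a shift by 0.3 m and each number of a turn by 360 degrees. A row lasts 1/12 s, in which the tool goes at most 41.7 mm and 7.16 degrees, less where a joint would pass 70% of its speed; a pose out of reach is approached as far as the arm can. A call with a number of a shift or a turn outside -1 to 1 is refused whole. A call with a gripper value outside its range is refused whole. The fingers move at their own pace and stop on an object; the grip force is fixed at half the most. Time passes only in rows, so rows that do not move let the fingers close. It gives the time, the measured TCP pose, the force, the opening and the grip force at its end, in the units of the state.
- telemetry.get_obs(): the state, without advancing time (a new reading comes with each control period).
- vision.camera(name): name is "side" or "top" or "wrist"; returns a dict with "img" (400x640x3 uint8, red, green, blue), "fov_y" (degrees; the focal length in pixels is half the picture's height over the tangent of half this angle, whatever the lens; pixels are square), "cx", "cy" (the principal point, pixels), "pose" (4x4, takes a point from camera to world coordinates). Camera axes: x right, y up, looking along -z (the intrinsics and any distortion apply to the point x, -y, -z); pixel columns grow to the right and rows downward; lengths in m; the calibration is good to about 2 mm. A picture is of the moment at which its call begins. There is no depth.
- workorder.job_done(): hands the job in; it is judged then, once.
The state is a dict: "clock": time; "joint_pos": joint angles; "joint_vel": joint speeds; "tau": joint torques, N m; "eef_pos": TCP position; "tool_rot": TCP orientation; "ft_force": force on the tool from outside, world axes, zero at the start; "ft_torque": the same for the moment, N m; "grip_width": finger opening in m; "grasp_force": force on a finger pad.
Only numpy, scipy, OpenCV 4.12 (cv2) and the standard library are available. Lean on these libraries where they do the work, as an engineer would, in place of code of your own. Each camera call takes 0.05 s, during which the arm holds its last target. There are 200 camera calls.

TASK

Two spring pull testers, red and blue, stand on the desk and their two collars lie loose near them: put the red collar over the red tester's knob so that it sits flat on the barrel's shoulder, and let go of it. Then take the red knob and pull the rod straight up out of its barrel, 40 mm from fully in, until the white band on it has just come wholly out above the collar, and finish holding it steadily there against the spring, without letting go. Leave the blue tester, the blue collar, the spool, the relay and the meter as they are.

Things in the scene. Friction and masses are not known exactly. Their poses are not given: they have to be found in the camera images.
- red_seat (a point): The red pull tester, bolted down. Point on its upright axis at the flat shoulder for the collar, 50 mm above the desk. Below: dark square foot 84 x 84 x 12 mm, aluminium barrel 36 mm across with a red stripe. Above: brass spigot 24 mm across, 14 mm tall, tapering to 19 mm at the top, and out of it a dark 8 mm rod with a red knob.
- red_knob (a point): The red knob on top of the red tester's sprung rod: round, 18 mm across, 20 mm tall, its top 4 mm tapering. This point is its centre. With the rod in, its underside is 80 mm and its top 100 mm above the desk. A fixed boom arm hangs behind the testers, 0.31 m up and more, at x over 0.64 m: lift no higher than needed.
- red_rod (a joint): How far the red rod is pulled up, in m: 0 = sprung fully in, 0.055 = end stop. The spring pulls it back with about 5 N at 0 and 10 N at 0.040. Length mark: a white band 8 mm wide on the rod, hidden while the rod is in; at 0.040 the band's lower edge is level with the top of a seated collar.
- blue_seat (a point): The blue pull tester, bolted down. Point on its upright axis at the flat shoulder for the collar, 50 mm above the desk. Below: dark square foot 84 x 84 x 12 mm, aluminium barrel 36 mm across with a blue stripe. Above: brass spigot 24 mm across, 14 mm tall, tapering to 19 mm at the top, and out of it a dark 8 mm rod with a blue knob.
- blue_knob (a point): The blue knob on top of the blue tester's sprung rod: round, 18 mm across, 20 mm tall, its top 4 mm tapering. This point is its centre. With the rod in, its underside is 80 mm and its top 100 mm above the desk. A fixed boom arm hangs behind the testers, 0.31 m up and more, at x over 0.64 m: lift no higher than needed.
- blue_rod (a joint): How far the blue rod is pulled up, in m: 0 = sprung fully in, 0.055 = end stop. The spring pulls it back with about 5 N at 0 and 10 N at 0.040. Length mark: a white band 8 mm wide on the rod, hidden while the rod is in; at 0.040 the band's lower edge is level with the top of a seated collar.
- red_collar: Loose red ring lying flat on the desk: 48 mm outside, bore 28 mm, 26 mm tall, about 80 g. Origin at the centre of its underside, z along its axis. It passes over knob and spigot and sits on the shoulder, its top then 76 mm above the desk, 4 mm below the knob. Grip its upper half, so that the palm clears the knob, with the fingers closing across (world y): vice and board are near.
- blue_collar: Loose blue ring lying flat on the desk: 48 mm outside, bore 28 mm, 26 mm tall, about 80 g. Origin at the centre of its underside, z along its axis. It passes over knob and spigot and sits on the shoulder, its top then 76 mm above the desk, 4 mm below the knob. Grip its upper half, so that the palm clears the knob, with the fingers closing across (world y): vice and board are near.
- spool: Bystander: pink solder spool, 50 mm in diameter, 28 mm tall, on the desk; origin at the centre of its underside.
- relay: Bystander: small cream relay, 23 x 29 x 36 mm tall; origin at the centre of its underside.
- meter: Bystander: white panel meter, 50 x 58 x 54 mm tall; origin at the centre of its underside.

How it is judged:
On the way:
1. the red collar sits flat on the red tester's shoulder, let go, with the rod still in (horizontal distance between red_collar and red_seat below 0.005 m and z of red_collar in the frame of red_seat between -0.003 and 0.003 m and angle between red_collar's own z axis and vertical below 0.1 rad and contact force between the fingers and red_collar below 0.3 N and value of joint red_rod below 0.008 m), for 0.2 s.
At the end, for the whole second after the job is handed in: The red collar sits on the red tester's shoulder (within 5 mm of its axis, 3 mm in height, 0.1 rad of level), untouched by the fingers; the fingers alone grip the red rod (more than 3 N) and hold it still (under 10 mm/s), pulled out 36 to 45 mm (horizontal distance between red_collar and red_seat below 0.005 m and z of red_collar in the frame of red_seat between -0.003 and 0.003 m and angle between red_collar's own z axis and vertical below 0.1 rad and value of joint red_rod between 0.036 and 0.045 m and contact force between the fingers and red_rod above 3 N and contact force between red_collar and red_rod below 1 N and contact force between the fingers and red_collar below 0.3 N and velocity of joint red_rod between -0.01 and 0.01 m/s); the arm keeps its last pose, push and grip.
It fails at once if the blue rod is pulled out more than 6 mm (value of joint blue_rod above 0.006 m).
It fails at once if the blue collar is moved more than 25 mm (distance of blue_collar from where it was at the start of the episode above 0.025 m).
It fails at once if the solder spool is moved more than 25 mm (distance of spool from where it was at the start of the episode above 0.025 m).
It fails at once if the relay is moved more than 25 mm (distance of relay from where it was at the start of the episode above 0.025 m).
It fails at once if the panel meter is moved more than 25 mm (distance of meter from where it was at the start of the episode above 0.025 m).
It also fails if it takes over 42 s, if anything falls off the work surface, if the arm or the gripper's body presses on something with over 40 N, if the wrist force passes 120 N, or if a joint passes its speed limit or range.

## Working session

There is one attempt and no reset: what is moved stays moved. The work goes in short steps, Python scripts to look and compute and a shell command to move; the robot and the scene stay as the last step left them, time stands still between calls to the robot, and variables do not carry over. Pictures are saved under pics/ and viewed, at most 10 in all, crops included, and the job is handed in when it is done.

```bash
ls; mkdir -p pics; python3 - <<'E'
from workcell import telemetry, vision
import cv2, numpy as np
o=telemetry.get_obs()
print({k:np.round(v,4).tolist() for k,v in o.items()})
for n in ["side","top"]:
    c=vision.camera(n); print(n,c["fov_y"],c["cx"],c["cy"],np.round(c["pose"],4).tolist(),[k for k in c])
    cv2.imwrite(f"pics/{n}0.png",c["img"][:,:,::-1]); 
    for k in c:
        if k not in("img","pose"): print(k,c[k])
E
```

```text
pics
{'clock': 0.0, 'joint_pos': [-1.273, 0.2414, 0.0037, 1.3352, 0.0, 1.5708], 'joint_vel': [0.0004, 0.0005, 0.0001, -0.0004, 0.0012, 0.0003], 'tau': [-0.0025, -37.2318, 25.2407, 0.0169, -0.0001, -0.0], 'eef_pos': [0.1465, -0.4774, 0.2304], 'tool_rot': [0.9889, 0.1484, -0.0002, -0.001], 'ft_force': [0.4982, -0.2008, -0.3984], 'ft_torque': [-0.0327, -0.0039, -0.0265], 'grasp_force': 0.0, 'grip_width': 0.0854}
side 51.273939362084356 317.91108555828305 199.01797692866927 [[0.9995, -0.0255, 0.017, 0.586], [0.0294, 0.6414, -0.7667, -0.6372], [0.0087, 0.7668, 0.6418, 0.6557], [0.0, 0.0, 0.0, 1.0]] ['img', 'fov_y', 'cx', 'cy', 'pose']
fov_y 51.273939362084356
cx 317.91108555828305
cy 199.01797692866927
top 49.14541513038266 317.5839932651803 197.13563142423024 [[0.0147, 0.9965, -0.0829, 0.5037], [-0.9998, 0.0135, -0.0147, 0.0029], [-0.0136, 0.0831, 0.9965, 0.9383], [0.0, 0.0, 0.0, 1.0]] ['img', 'fov_y', 'cx', 'cy', 'pose']
fov_y 49.14541513038266
cx 317.5839932651803
cy 197.13563142423024
```

View pics/side0.png

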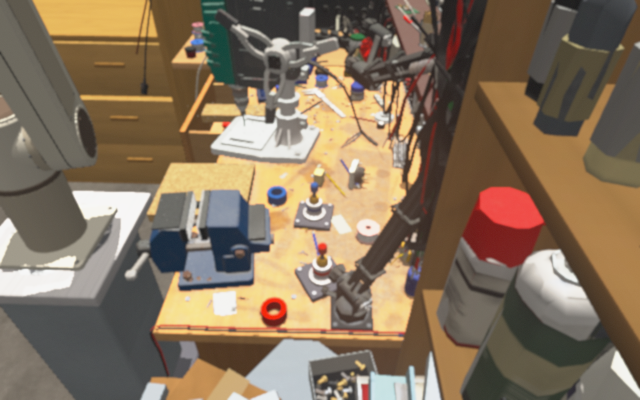

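View pics/top0.png

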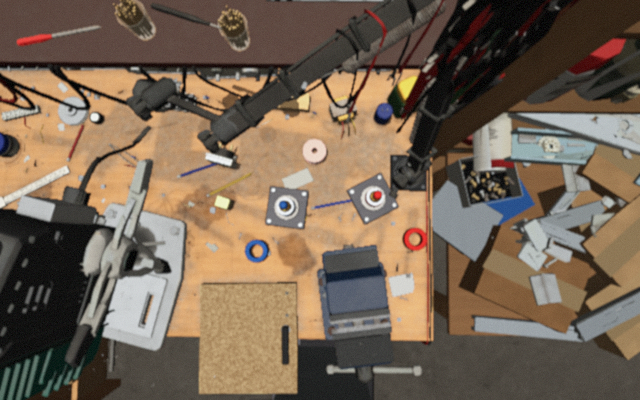

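The side view shows the red collar at about (274,311) and the red knob at about (323,248). The top view shows the collar at (415,239), the red knob at (375,196), and the vice just left of the collar. I'll enlarge both.

```bash
cat > h.py <<'E'
import numpy as np
from scipy.optimize import least_squares
def ray(c,u,v):
    f=c["img"].shape[0]/2/np.tan(np.radians(c["fov_y"])/2)
    d=c["pose"][:3,:3]@np.array([(u-c["cx"])/f,-(v-c["cy"])/f,-1]); return c["pose"][:3,3],d/np.linalg.norm(d)
def proj(c,p):
    f=c["img"].shape[0]/2/np.tan(np.radians(c["fov_y"])/2)
    q=c["pose"][:3,:3].T@(np.asarray(p)-c["pose"][:3,3]); return c["cx"]+f*q[0]/-q[2], c["cy"]-f*q[1]/-q[2]
def tri(obs):
    A=sum(np.eye(3)-np.outer(d,d) for _,d in [ray(*o) for o in obs]); b=sum((np.eye(3)-np.outer(d,d))@o for o,d in [ray(*o) for o in obs])
    p=np.linalg.solve(A,b); return p,[np.linalg.norm(np.cross(p-o,d)) for o,d in [ray(*x) for x in obs]]
def atz(c,u,v,z):
    o,d=ray(c,u,v); return o+d*(z-o[2])/d[2]
E
python3 - <<'E'
import cv2,numpy as np
s=cv2.imread("pics/side0.png")[190:340,250:350]; t=cv2.imread("pics/top0.png")[150:300,345:445]
r=lambda a:cv2.resize(a,None,fx=4,fy=4,interpolation=cv2.INTER_CUBIC)
cv2.imwrite("pics/crop0.png",np.hstack([r(s),r(t)]))
E
```

```text
(no output)
```

View pics/crop0.png

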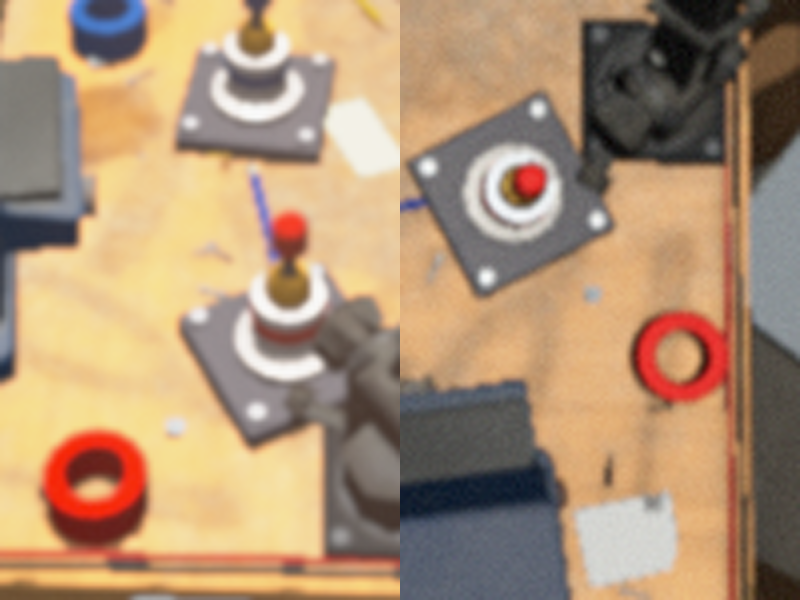

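The left half shows the knob centre at crop (290,227), the shoulder ring at (288,298) and the collar's top rim at (96,476). The right half shows the knob at (531,180), the shoulder at (521,188) and the collar at (680,357).

```bash
python3 - <<'E'
from workcell import vision; from h import *
S=vision.camera("side");T=vision.camera("top")
s=lambda x,y:(S,250+(x-1.5)/4,190+(y-1.5)/4); t=lambda x,y:(T,345+(x-400-1.5)/4,150+(y-1.5)/4)
for n,a,b,z in [("knob",s(290,228),t(531,181),.09),("shoulder",s(288,299),t(521,188),.05),("collar top",s(96,476),t(680,357),.026)]:
    print(n,*[np.round(v,4) for v in tri([a,b])],np.round(atz(*a,z),4),np.round(atz(*b,z),4))
E
```

```text
knob [ 0.5815 -0.1004  0.0912] [0.0014 0.0014] [ 0.5829 -0.0991  0.09  ] [ 0.5802 -0.1007  0.09  ]
shoulder [ 0.5818 -0.1013  0.0428] [0.001 0.001] [ 0.5827 -0.1075  0.05  ] [ 0.5802 -0.1005  0.05  ]
collar top [ 0.4967 -0.1875  0.0172] [0.0012 0.0012] [ 0.4991 -0.1935  0.026 ] [ 0.4956 -0.1858  0.026 ]
```

```bash
python3 -m inch '[[[0,0,0.0158],[0,0,0],-1],[[0,0,0.0158],[0,0,0],-1],[[0,0,0.0158],[0,0,0],-1],[[0,0,0],[0,0,0],-1]]'; python3 -m inch '[[[0,0,0],[0.0925,-0.0883,0],-1],[[0,0,0],[0.0925,-0.0883,0],-1],[[0,0,0],[0.0925,-0.0883,0],-1],[[0,0,0],[0.0925,-0.0883,0],-1],[[0,0,0],[0.0925,-0.0883,0],-1],[[0,0,0],[0.0925,-0.0883,0],-1],[[0,0,0],[0.0925,-0.0883,0],-1],[[0,0,0],[0.0925,-0.0883,0],-1],[[0,0,0],[0.0925,-0.0883,0],-1]]'; python3 -m inch '[[[0,0,0],[0.0925,-0.0883,0],-1],[[0,0,0],[0.0925,-0.0883,0],-1],[[0,0,0],[0.0925,-0.0883,0],-1],[[0,0,0],[0,0,0],-1],[[0,0,0],[0,0,0],-1]]'
python3 - <<'E'
from workcell import telemetry, vision
import cv2, numpy as np
o=telemetry.get_obs(); print(np.round(o["eef_pos"],4),np.round(o["tool_rot"],4),np.round(o["joint_pos"],3))
c=vision.camera("wrist"); print(c["fov_y"],c["cx"],c["cy"],np.round(c["pose"],4).tolist())
cv2.imwrite("pics/w1.png",c["img"][:,:,::-1]); np.save("w1.npy",c,allow_pickle=True)
E
```

```text
clock: 0.53
eef_pos: [0.1467, -0.4778, 0.231]
tool_rot: [1.0, -0.001, -0.0, -0.0]
ft_force: [0.5, -0.1, 0.4]
grip_width: 0.0853
grasp_force: 0.0
clock: 1.28
eef_pos: [0.3975, -0.238, 0.2314]
tool_rot: [1.0, 0.001, 0.0, 0.0]
ft_force: [0.8, -1.0, 0.3]
grip_width: 0.0852
grasp_force: 0.0
clock: 1.7
eef_pos: [0.4806, -0.1585, 0.2307]
tool_rot: [1.0, 0.003, -0.0, -0.0]
ft_force: [-0.9, 0.1, 0.8]
grip_width: 0.0852
grasp_force: 0.0
[ 0.4806 -0.1585  0.2307] [ 1.0e+00  3.2e-03 -5.0e-04 -0.0e+00] [-0.318  0.254  0.021  1.339 -0.     2.817]
62.84264164688312 315.93075048493097 195.37983581221775 [[0.0052, 0.9552, 0.296, 0.5545], [-1.0, 0.0052, 0.0006, -0.159], [-0.001, -0.296, 0.9552, 0.3729], [0.0, 0.0, 0.0, 1.0]]
```

View pics/w1.png

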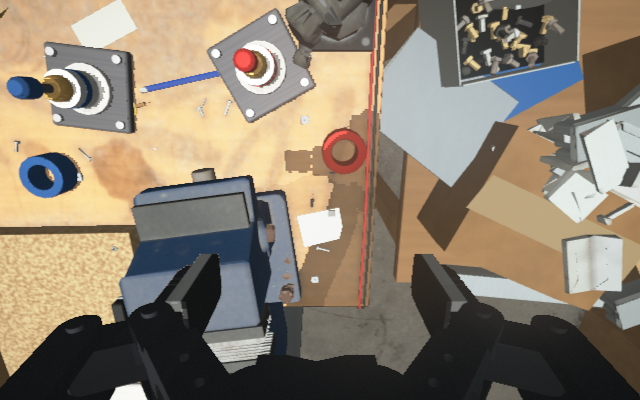

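The wrist view shows the collar's rim at about (344,149), the red knob at (246,61), the shoulder ring at (262,67), and the boom's foot just right of the tester at (330,20). I'll triangulate these with the top view, using colour masks for the rims.

```bash
python3 - <<'E'
from workcell import vision; from h import *
import cv2
W=np.load("w1.npy",allow_pickle=True).item()
a=W["img"][:200,180:400]; cv2.imwrite("pics/w1c.png",cv2.resize(a[:,:,::-1],None,fx=3.6,fy=3,interpolation=cv2.INTER_CUBIC)[:600,:800])
T=vision.camera("top")
t=lambda x,y:(T,345+(x-400-1.5)/4,150+(y-1.5)/4)
for n,a,b,z in [("knob",(W,246,61),t(531,181),.09),("shoulder",(W,262,67),t(521,188),.05),("collar top",(W,344,149),t(680,357),.026)]:
    print(n,*[np.round(v,4) for v in tri([a,b])],np.round(atz(*a,z),4),np.round(atz(*b,z),4))
for p in [(.581,-.1,.09),(.581,-.1,.05),(.4965,-.187,.026),(.4965,-.187,0)]: print(np.round(proj(W,p),1),np.round(proj(T,p),1))
E
```

```text
knob [ 0.5803 -0.1014  0.0847] [0.0004 0.0004] [ 0.5795 -0.1024  0.09  ] [ 0.5802 -0.1007  0.09  ]
shoulder [ 0.5815 -0.1041  0.0197] [0.0013 0.0013] [ 0.5779 -0.1089  0.05  ] [ 0.5802 -0.1005  0.05  ]
collar top [ 0.4953 -0.1906  0.0036] [0.0002 0.0002] [ 0.4988 -0.1888  0.026 ] [ 0.4956 -0.1858  0.026 ]
[242.9  58.9] [377.  194.5]
[252.2  63.4] [374.6 196.2]
[342.3 151.1] [415.2 238.4]
[340.5 147.3] [412.7 238.3]
```

View pics/w1c.png

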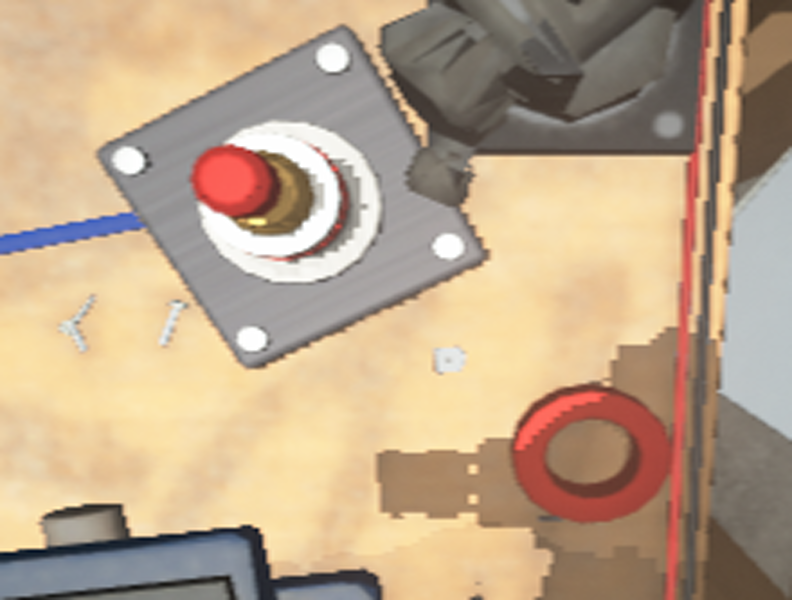

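```bash
python3 -m inch '[[[0,0,0],[0.0107,0.02,0.0733],-0.5],[[0,0,0],[0.0107,0.02,0.0733],-0.5],[[0,0,0],[0.0107,0.02,0.0733],-0.5],[[0,0,0],[0.0107,0.02,0.0733],-0.5],[[0,0,0],[0.0107,0.02,0.0733],-0.5],[[0,0,0],[0,0,0],-0.5],[[0,0,0],[0,0,0],-0.5],[[0,0,0],[0,0,0],-0.5]]'
python3 - <<'E'
from workcell import telemetry, vision
import cv2, numpy as np
from h import *
o=telemetry.get_obs(); print(np.round(o["eef_pos"],4),np.round(o["tool_rot"],4))
c=vision.camera("wrist"); print(np.round(c["pose"][:3,3],4),"tcp px",np.round(proj(c,o["eef_pos"]),1), "collar pred",np.round(proj(c,(.4965,-.188,.026)),1))
cv2.imwrite("pics/w2.png",c["img"][:,:,::-1]); np.save("w2.npy",c,allow_pickle=True)
E
```

```text
clock: 2.47
eef_pos: [0.4955, -0.191, 0.1226]
tool_rot: [1.0, -0.001, 0.0, 0.0]
ft_force: [0.1, 0.6, 0.5]
grip_width: 0.064
grasp_force: 0.0
[ 0.4955 -0.191   0.1226] [ 1.e+00 -7.e-04  5.e-04  2.e-04]
[ 0.5691 -0.192   0.2649] tcp px [314.4 254.5] collar pred [311.1 194.3]
```

View pics/w2.png

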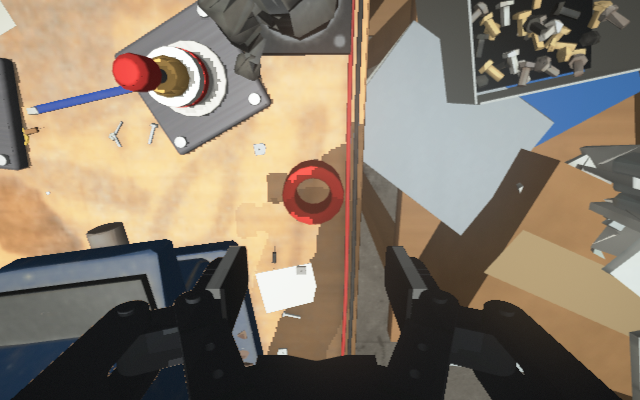

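The collar is centred at about (313,192), between the fingers' columns; the knob is at (137,71). I'll fit the collar and knob outlines to the red masks in both wrist views and the two fixed views.

```bash
cat > fit.py <<'E'
from h import *
import cv2
def bbox(c,p,r=25):
    h=cv2.cvtColor(c["img"],cv2.COLOR_RGB2HSV); m=(((h[...,0]<8)|(h[...,0]>172))&(h[...,1]>140)&(h[...,2]>60)).astype(np.uint8)
    n,l,s,ce=cv2.connectedComponentsWithStats(m)
    u,v=proj(c,p); best=max((i for i in range(1,n) if np.hypot(*(ce[i]-(u,v)))<r),key=lambda i:s[i,4])
    x,y,w,hh,a=s[best]; return np.array([x-.5,y-.5,x+w-.5,y+hh-.5]),a
A=np.linspace(0,2*np.pi,72)
def cyl(circ): return np.array([[r*np.cos(a),r*np.sin(a),z] for r,z in circ for a in A])
COL=cyl([(.024,0),(.024,.026)]); KNOB=cyl([(.009,-.010),(.009,.006),(.007,.010)])
def mb(c,P):
    q=np.array([proj(c,p) for p in P]); return np.r_[q.min(0),q.max(0)]
def fit(model,views,p0,fixz=None):
    bs=[bbox(c,p0+np.mean(model,0))[0] for c in views]
    g=lambda p:np.r_[p[:2],fixz] if fixz is not None else p
    r=least_squares(lambda p:np.concatenate([mb(c,model+g(p))-b for c,b in zip(views,bs)]),p0[:2] if fixz is not None else p0,x_scale=.001,diff_step=1e-3)
    return g(r.x),r.fun.reshape(-1,4)
E
python3 - <<'E'
from workcell import vision; from fit import *
W1=np.load("w1.npy",allow_pickle=True).item();W2=np.load("w2.npy",allow_pickle=True).item()
T=vision.camera("top");S=vision.camera("side")
for n,m,p0,z in [("collar",COL,np.array([.4965,-.188,0]),0),("knob",KNOB,np.array([.581,-.101,.09]),.09)]:
    for vn,v in [("w1w2",[W1,W2]),("all",[W1,W2,T,S])]:
        p,r=fit(m,v,p0); print(n,vn,np.round(p,4),np.round(r,1).tolist())
    for vn,v in [("w1",[W1]),("w2",[W2]),("T",[T]),("S",[S])]:
        p,r=fit(m,v,p0,z); print(n,vn,np.round(p,4),np.round(r,1).tolist())
E
```

```text
collar w1w2 [ 0.5014 -0.189   0.0586] [[0.7, 76.9, 3.3, -124.8], [-11.1, 6.4, 8.7, 27.7]]
collar all [ 0.4819 -0.1916  0.0118] [[2.1, 90.9, -3.3, -118.5], [2.0, 18.2, 4.7, 22.6], [-0.9, 6.4, 10.0, 24.1], [93.6, -5.1, -21.5, -5.9]]
collar w1 [ 0.4646 -0.1941  0.    ] [[3.9, 104.7, -3.6, -106.5]]
collar w2 [ 0.495  -0.1891  0.    ] [[-0.4, -0.8, 0.4, 0.8]]
collar T [ 0.513  -0.1846  0.    ] [[-5.3, -8.7, 5.1, 8.6]]
collar S [ 0.4157 -0.2011  0.    ] [[56.1, 2.1, -57.9, 1.4]]
knob w1w2 [ 0.5804 -0.0987  0.0831] [[-2.1, -0.8, 0.8, 0.5], [-0.5, -0.1, 1.6, 0.4]]
knob all [ 0.5803 -0.0993  0.0846] [[-1.9, -1.0, 1.1, 0.5], [-1.1, -0.4, 1.4, 0.4], [-1.3, -1.3, 0.8, 0.5], [-1.6, -0.2, -0.9, 2.4]]
knob w1 [ 0.5796 -0.1008  0.09  ] [[-1.7, -0.9, 1.8, 1.0]]
knob w2 [ 0.5799 -0.1021  0.09  ] [[-1.9, -0.9, 2.2, 1.1]]
knob T [ 0.5791 -0.0991  0.09  ] [[-1.1, -1.0, 1.1, 1.0]]
knob S [ 0.5827 -0.1015  0.09  ] [[-0.4, -1.4, 0.4, 1.4]]
```

```bash
python3 -m inch '[[[0,0,0],[0,-0.0013,0.06],-0.5],[[0,0,0],[0,-0.0013,0.07],-0.5],[[0,0,0],[0,-0.0013,0.07],-0.5],[[0,0,0],[0,-0.0013,0.07],-0.5],[[0,0,0],[0,-0.0013,0.07],-0.5],[[0,0,0],[0,0,0],-0.5],[[0,0,0],[0,0,0],-0.5]]'
python3 - <<'E'
from workcell import telemetry, vision; from fit import *
o=telemetry.get_obs(); print(np.round(o["eef_pos"],4))
c=vision.camera("wrist"); np.save("w3.npy",c,allow_pickle=True)
p0=np.array([.495,-.189,0])
print(bbox(c,p0+[0,0,.013]),"pred",np.round(mb(c,COL+p0),1),"tcp",np.round(proj(c,o["eef_pos"]),1))
W2=np.load("w2.npy",allow_pickle=True).item();S=vision.camera("side")
b2=bbox(W2,p0)[0]; bs=np.array([260.4,297.1,286.6,325.9])
r=least_squares(lambda p:np.r_[mb(W2,COL+p)-b2,mb(S,COL+p)-bs],p0,x_scale=.001,diff_step=1e-3); print("w2+side",np.round(r.x,4),np.round(r.fun,1))
cv2.imwrite("pics/w3.png",c["img"][:,:,::-1])
E
```

```text
clock: 3.2
eef_pos: [0.4953, -0.1878, 0.0195]
tool_rot: [1.0, 0.0, -0.001, -0.0]
ft_force: [-0.1, 0.7, 0.6]
grip_width: 0.0639
grasp_force: 0.0
[ 0.4953 -0.1878  0.0195]
(array([266.5,  -0.5, 387.5, 354.5]), np.int32(9496)) pred [265.1 195.6 368.8 306. ] tcp [314.4 254.5]
w2+side [ 0.4952 -0.189  -0.0012] [-0.3 -1.3  0.2 -0.  -2.  -1.2 -0.9  0.9]
```

```bash
python3 -m inch '[[[0,0,0],[0,0.003,0.025],-0.5],[[0,0,0],[0,0,0.02],-0.5],[[0,0,0],[0,0,0],-0.5],[[0,0,0],[0,0,0],1],[[0,0,0],[0,0,0],1],[[0,0,0],[0,0,0],1],[[0,0,0],[0,0,0],1],[[0,0,0],[0,0,0],1]]'
```

```text
clock: 3.97
eef_pos: [0.4961, -0.1892, 0.0064]
tool_rot: [1.0, -0.0, 0.0, 0.0]
ft_force: [-0.6, -0.1, 4.0]
grip_width: 0.0459
grasp_force: 61.8
```

```bash
python3 -m inch '[[[0,0,0],[0,0,-0.05],1],[[0,0,0],[0,0,-0.0833],1],[[0,0,0],[0,0,-0.0833],1],[[0,0,0],[0,0,-0.0833],1],[[0,0,0],[0,0,-0.0833],1],[[0,0,0],[0,0,0],1],[[0,0,0],[0,0,0],1],[[0,0,0],[0,0,0],1]]'
python3 - <<'E'
from workcell import telemetry, vision; from fit import *
o=telemetry.get_obs(); print(np.round(o["eef_pos"],4))
c=vision.camera("wrist"); np.save("w4.npy",c,allow_pickle=True)
print(np.round(proj(c,o["eef_pos"]),1))
p=o["eef_pos"]+[-.001,0,-.006]
print("collar",bbox(c,p+[0,0,.013],60),"pred",np.round(mb(c,COL+p),1))
k0=np.array([.580,-.102,.09]); print(fit(KNOB,[c],k0,.09))
cv2.imwrite("pics/w4.png",c["img"][:,:,::-1])
E
```

```text
clock: 4.63
eef_pos: [0.4951, -0.1888, 0.1199]
tool_rot: [1.0, -0.0, -0.001, -0.0]
ft_force: [0.4, 0.1, -1.2]
grip_width: 0.0457
grasp_force: 61.6
[ 0.4951 -0.1888  0.1199]
[314.4 254.5]
collar (array([261.5,  -0.5, 370.5, 354.5]), np.int32(9613)) pred [257.5 205.3 370.7 326. ]
(array([ 0.57978911, -0.10206372,  0.09      ]), array([[-1.83266587, -0.77226144,  2.07035246,  1.00502652]]))
```

View pics/w4.png

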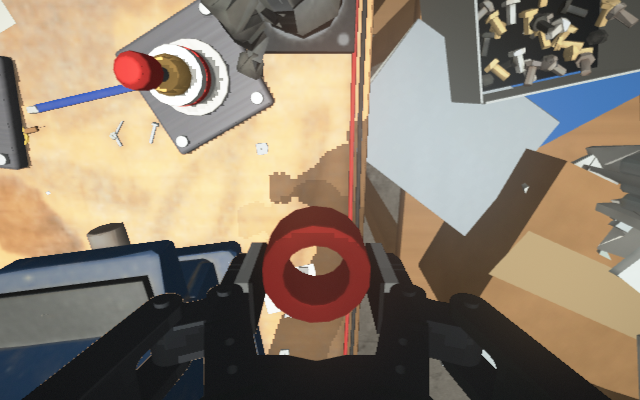

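The collar is held level between the fingers, outline columns 262–370 and rows 207–322; the knob is at (137,71). Next I fit its place in the hand.

```bash
python3 - <<'E'
from workcell import vision; from fit import *
c=np.load("w4.npy",allow_pickle=True).item(); e=np.array([.4951,-.1888,.1199])
h=cv2.cvtColor(c["img"],cv2.COLOR_RGB2HSV); m=(((h[...,0]<10)|(h[...,0]>170))&(h[...,1]>110)&(h[...,2]>40)); 
cols=m[265:285].any(0).nonzero()[0]; rows=m[:,305:325].any(1).nonzero()[0]; cols=cols[(cols>240)&(cols<390)]; rows=rows[(rows>190)&(rows<340)]
b=np.array([cols[0]-.5,rows[0]-.5,cols[-1]+.5,rows[-1]+.5]); print(b)
r=least_squares(lambda p:mb(c,COL+p)-b,e-[0,0,.006],x_scale=.001,diff_step=1e-3); print("collar-tcp",np.round(r.x-e,4),np.round(r.fun,1))
r=least_squares(lambda p:mb(c,COL+np.r_[p,e[2]-.0064])-b,e[:2],x_scale=.001,diff_step=1e-3); print("fixed z",np.round(r.x-e[:2],4),np.round(r.fun,1))
# shoulder disc, white ring outer: check candidates
for p in [(.580,-.102),(.582,-.100)]:
    ring=np.array([[p[0]+.018*np.cos(a),p[1]+.018*np.sin(a),.05] for a in A]); print(p,np.round(mb(c,ring),1))
cr=c["img"][25:145,90:250]; cv2.imwrite("pics/w4c.png",cv2.resize(cr[:,:,::-1],None,fx=5,fy=5,interpolation=cv2.INTER_CUBIC))
E
```

```text
[261.5 205.5 370.5 322.5]
collar-tcp [-0.0028 -0.0008 -0.0107] [-0.1  0.1  0.1 -0.1]
fixed z [-0.0005 -0.0008] [-2.  -1.6  2.   1.9]
(0.58, -0.102) [142.3  42.8 201.9 105.7]
(0.582, -0.1) [138.5  39.1 198.3 102.4]
```

View pics/w4c.png

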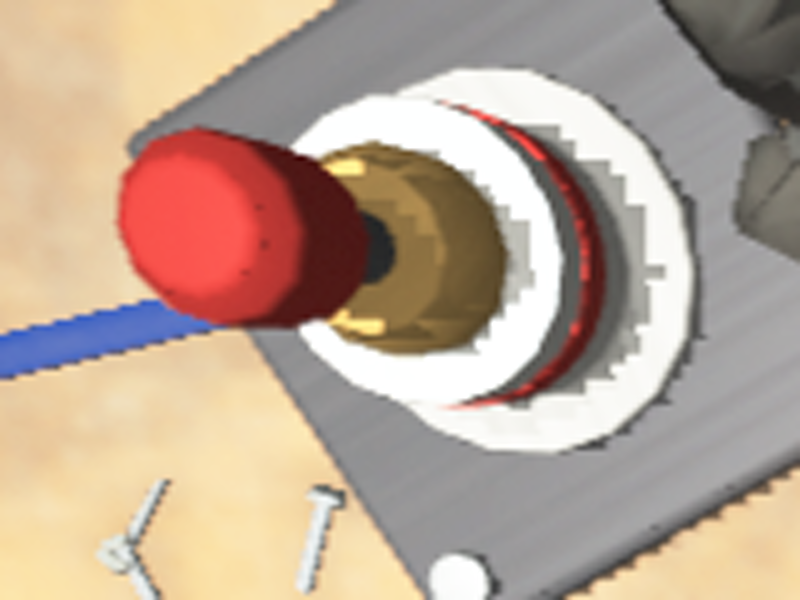

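The shoulder ring's outer edge is at right column 202, rows 44–107, which matches a seat at (0.580,-0.102). I'll move across, stopping 40 mm short in x, and check the alignment there.

```bash
python3 -m inch '[[[0,0,0],[0.07,0,0],1],[[0,0,0],[0.08,0,0],1],[[0,0,0],[0,-0.0728,0],1],[[0,0,0],[0,-0.0728,0],1],[[0,0,0],[0,-0.0728,0],1],[[0,0,0],[0,-0.0728,0],1],[[0,0,0],[0,0,0],1],[[0,0,0],[0,0,0],1],[[0,0,0],[0,0,0],1]]'
python3 - <<'E'
from workcell import telemetry, vision; from fit import *
o=telemetry.get_obs(); e=o["eef_pos"]; print(np.round(e,4),np.round(o["joint_pos"],2))
c=vision.camera("wrist"); np.save("w5.npy",c,allow_pickle=True)
print("cam",np.round(c["pose"][:3,3],4))
k0=np.array([.580,-.102,.09]); print(np.round(bbox(c,k0)[0],1),fit(KNOB,[c],k0,.09))
cv2.imwrite("pics/w5.png",c["img"][:,:,::-1])
E
```

```text
clock: 5.43
eef_pos: [0.5401, -0.1018, 0.1196]
tool_rot: [1.0, 0.0, -0.001, 0.0]
ft_force: [0.2, -0.6, -0.3]
grip_width: 0.0455
grasp_force: 61.7
[ 0.5401 -0.1018  0.1196] [-0.19  0.41 -0.05  1.11 -0.    2.96]
cam [ 0.6141 -0.1027  0.2617]
[298.5 146.5 328.5 179.5] (array([ 0.57861646, -0.10131683,  0.09      ]), array([[-2.45231487, -2.9361786 ,  2.45152032,  2.95835741]]))
```

View pics/w5.png

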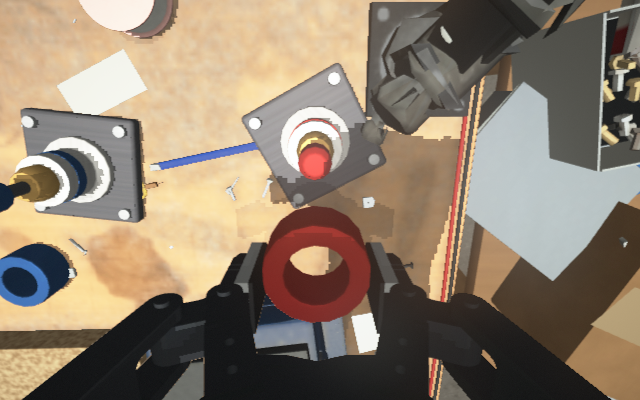

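The knob is centred at column 314 and the collar at column 316, so about 1 mm of y is left. I'll move over the knob and look down the bore.

```bash
python3 -m inch '[[[0,0,0],[0.0683,-0.002,0],1],[[0,0,0],[0.0683,-0.0015,0],1],[[0,0,0],[0,0,0],1],[[0,0,0],[0,0,0],1],[[0,0,0],[0,0,0.03],1],[[0,0,0],[0,0,0],1],[[0,0,0],[0,0,0],1]]'
python3 - <<'E'
from workcell import telemetry, vision; from fit import *
o=telemetry.get_obs(); e=o["eef_pos"]; print(np.round(e,4),np.round(o["ft_force"],1))
c=vision.camera("wrist"); np.save("w6.npy",c,allow_pickle=True); s=vision.camera("side"); np.save("s6.npy",s,allow_pickle=True); t=vision.camera("top")
R=lambda a,f:cv2.resize(a[:,:,::-1],None,fx=f,fy=f,interpolation=cv2.INTER_CUBIC)
a=R(c["img"][190:340,240:390],2.667)
b=np.vstack([R(s["img"][200:300,270:370],2),R(t["img"][150:250,325:425],2)])
cv2.imwrite("pics/w6.png",np.hstack([a[:400],b]))
E
```

```text
clock: 6.07
eef_pos: [0.5801, -0.1009, 0.1107]
tool_rot: [1.0, -0.0, -0.001, -0.0]
ft_force: [-0.0, 0.4, -0.3]
grip_width: 0.0459
grasp_force: 61.7
[ 0.5801 -0.1009  0.1107] [-0.   0.4 -0.3]
```

View pics/w6.png

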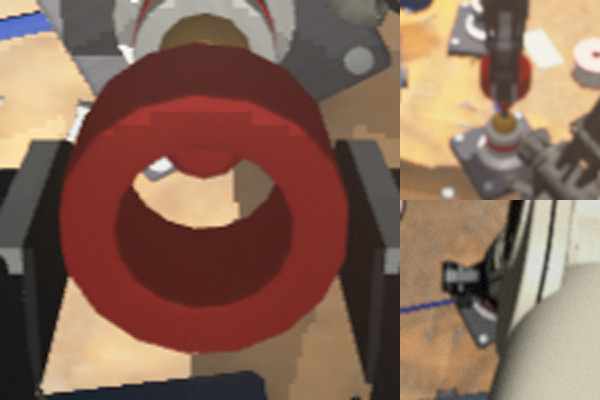

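The knob's lower edge shows through the bore at crop (205,177). The bore's underside edge is at crop (204,228), and the bore is centred at crop column 204, so the columns line up. I'll use these two nearly equal-depth edges to get the x offset.

```bash
python3 - <<'E'
from fit import *
c=np.load("w6.npy",allow_pickle=True).item(); print(np.round(c["pose"][:3,3],4))
q=lambda x,y:(240+(x-.8)/2.667,190+(y-.8)/2.667)
for dz in (0,-.004):
  cb=atz(c,*q(204,228),.1043+dz)[0]+.014; ct=atz(c,*q(204,307),.1303+dz)[0]+.014; cy=atz(c,*q(204,307),.1303+dz)[1]
  print("collar x from underside/top bore edges",np.round([cb,ct,cy],4))
print("knob x",atz(c,*q(205,177),.1)+[.007,0,0],atz(c,*q(205,177),.096)+[.009,0,0])
s=np.load("s6.npy",allow_pickle=True).item()
for p in [(.58,-.101,.064),(.58,-.101,.1043),(.58,-.101,.1303)]: print(np.round(proj(s,p),1))
im=s["img"]; h=cv2.cvtColor(im,cv2.COLOR_RGB2HSV)
m=((h[...,0]<8)|(h[...,0]>172))&(h[...,1]>130)&(h[...,2]>60)
for r in range(222,258,3):
  xs=m[r,290:350].nonzero()[0]; 
  if len(xs): print(r,xs.min()+290,xs.max()+290)
E
```

```text
[ 0.6542 -0.1019  0.2527]
collar x from underside/top bore edges [ 0.5789  0.5799 -0.1017]
collar x from underside/top bore edges [ 0.5765  0.577  -0.1017]
knob x [ 0.58059672 -0.101917    0.1       ] [ 0.58048458 -0.10191625  0.096     ]
[320.4 256.8]
[320.6 241.9]
[320.8 231.8]
228 311 331
231 311 334
234 311 334
237 311 334
240 311 334
243 311 333
246 313 332
252 321 324
```

```bash
python3 -m inch '[[[0,0,0],[0.004,0,0],1],[[0,0,0],[0,0,0.03],1],[[0,0,0],[0,0,0.03],1],[[0,0,0],[0,0,0.03],1],[[0,0,0],[0,0,0.03],1],[[0,0,0],[0,0,0],1],[[0,0,0],[0,0,0],1]]'; python3 -m inch '[[[0,0,0],[0,0,0.01],1],[[0,0,0],[0,0,0.01],1],[[0,0,0],[0,0,0.01],1],[[0,0,0],[0,0,0.005],1],[[0,0,0],[0,0,0],1]]'
```

```text
clock: 6.8
eef_pos: [0.5819, -0.1005, 0.0744]
tool_rot: [1.0, 0.0, -0.001, -0.0]
ft_force: [-0.9, -0.4, -0.5]
grip_width: 0.0459
grasp_force: 61.7
clock: 7.22
eef_pos: [0.5827, -0.1006, 0.065]
tool_rot: [1.0, -0.0, -0.0, -0.0]
ft_force: [-0.2, 0.3, -0.4]
grip_width: 0.0456
grasp_force: 61.7
```

```bash
python3 -m inch '[[[0,0,0],[-0.004,0,0.005],1],[[0,0,0],[0,0,0.005],1],[[0,0,0],[0,0,0.005],1],[[0,0,0],[0,0,0],1],[[0,0,0],[0,0,0],1]]'; python3 -m inch '[[[0,0,0],[0,0,0.005],1],[[0,0,0],[0,0,0.005],1],[[0,0,0],[0,0,0],1],[[0,0,0],[0,0,0],1]]'
```

```text
clock: 7.63
eef_pos: [0.5817, -0.1006, 0.0607]
tool_rot: [1.0, 0.0, -0.0, -0.0]
ft_force: [-0.2, 0.7, -0.1]
grip_width: 0.0458
grasp_force: 61.7
clock: 7.97
eef_pos: [0.5816, -0.1006, 0.0576]
tool_rot: [1.0, -0.0, -0.0, -0.0]
ft_force: [-0.7, 0.3, -0.9]
grip_width: 0.0459
grasp_force: 61.7
```

```bash
python3 -m inch '[[[0,0,0],[0,0,0.004],1],[[0,0,0],[0,0,0],1],[[0,0,0],[0,0,0],1]]';python3 -m inch '[[[0,0,0],[0,0,0.003],1],[[0,0,0],[0,0,0],1],[[0,0,0],[0,0,0],1]]'
```

```text
clock: 8.22
eef_pos: [0.5817, -0.1007, 0.0566]
tool_rot: [1.0, -0.0, -0.0, -0.0]
ft_force: [-0.1, -0.5, -0.7]
grip_width: 0.0459
grasp_force: 61.7
clock: 8.47
eef_pos: [0.5819, -0.1007, 0.0564]
tool_rot: [1.0, -0.0, 0.0, 0.0]
ft_force: [-1.6, -0.6, 4.7]
grip_width: 0.0455
grasp_force: 62.1
```

```bash
python3 -m inch '[[[0,0,0],[0,0,0],-0.32],[[0,0,0],[0,0,0],-0.32],[[0,0,0],[0,0,0],-0.32],[[0,0,0],[0,0,0],-0.32],[[0,0,0],[0,0,0],-0.32],[[0,0,0],[0,0,0],-0.32]]'
python3 - <<'E'
from workcell import telemetry, vision; from fit import *
o=telemetry.get_obs(); e=o["eef_pos"]; print(np.round(e,4),np.round(o["ft_force"],1))
c=vision.camera("wrist"); np.save("w7.npy",c,allow_pickle=True)
h=cv2.cvtColor(c["img"],cv2.COLOR_RGB2HSV); m=(((h[...,0]<10)|(h[...,0]>170))&(h[...,1]>110)&(h[...,2]>40))
for x in range(250,391,10): r=m[150:380,x].nonzero()[0]; print(x,(r.min()+150,r.max()+150,len(r)) if len(r) else 0,end="; ")
p=np.array([.5805,-.101,.05]); print("pred collar",np.round(mb(c,COL+p),1),"knob",np.round(mb(c,KNOB+p+[0,0,.04]),1))
E
```

```text
clock: 8.97
eef_pos: [0.5817, -0.1007, 0.0555]
tool_rot: [1.0, -0.0, -0.0, -0.0]
ft_force: [-0.4, 0.2, -1.0]
grip_width: 0.0563
grasp_force: 0.0
[ 0.5817 -0.1007  0.0555] [-0.4  0.2 -1. ]
250 0; 260 0; 270 (np.int64(237), np.int64(299), 63); 280 (np.int64(221), np.int64(310), 90); 290 (np.int64(214), np.int64(317), 99); 300 (np.int64(209), np.int64(323), 88); 310 (np.int64(207), np.int64(329), 100); 320 (np.int64(207), np.int64(330), 101); 330 (np.int64(208), np.int64(327), 96); 340 (np.int64(213), np.int64(317), 94); 350 (np.int64(220), np.int64(312), 93); 360 (np.int64(233), np.int64(304), 72); 370 (np.int64(263), np.int64(285), 23); 380 0; 390 0; pred collar [258.2 206.  371.7 327.1] knob [290.1 265.4 339.4 332.9]
```

```bash
python3 -m inch '[[[0,0,0],[0,0,-0.02],-0.32],[[0,0,0],[0,0,-0.03],-0.32],[[0,0,0],[0,0,-0.03],-0.32],[[0,0,0],[-0.003,0,-0.005],-0.32],[[0,0,0],[0,0,0],-0.32],[[0,0,0],[0,0,0],-0.32]]'
python3 - <<'E'
from workcell import telemetry, vision; from fit import *
o=telemetry.get_obs(); e=o["eef_pos"]; print(np.round(e,4),np.round(o["ft_force"],1))
c=vision.camera("wrist"); np.save("w8.npy",c,allow_pickle=True); cv2.imwrite("pics/w8.png",c["img"][:,:,::-1])
h=cv2.cvtColor(c["img"],cv2.COLOR_RGB2HSV); m=(((h[...,0]<10)|(h[...,0]>170))&(h[...,1]>110)&(h[...,2]>40))
m[:,:240]=0;m[:,400:]=0;m[:150]=0;m[380:]=0
n,l,s,ce=cv2.connectedComponentsWithStats(m.astype(np.uint8)); print([x.tolist() for x in s[1:] if x[4]>50])
for z in (.05,.06): print("pred collar",z,np.round(mb(c,COL+[.5805,-.1015,z]),1))
print("knob",np.round(mb(c,KNOB+[.5805,-.1015,.09]),1))
s=vision.camera("side"); h=cv2.cvtColor(s["img"],cv2.COLOR_RGB2HSV)
m=((h[...,0]<8)|(h[...,0]>172))&(h[...,1]>130)&(h[...,2]>60); m[:,:295]=0;m[:,345:]=0;m[:215]=0;m[285:]=0
n,l,st,ce=cv2.connectedComponentsWithStats(m.astype(np.uint8)); print("side",[x.tolist() for x in st[1:] if x[4]>10],"pred",np.round(mb(s,COL+[.5805,-.1015,.05]),1))
E
```

```text
clock: 9.52
eef_pos: [0.5811, -0.1007, 0.0818]
tool_rot: [1.0, -0.0, 0.001, 0.0]
ft_force: [0.0, -0.7, -0.5]
grip_width: 0.0567
grasp_force: 0.0
[ 0.5811 -0.1007  0.0818] [ 0.  -0.7 -0.5]
[[269, 190, 95, 100, 6375]]
pred collar 0.05 [267.9 189.5 364.1 291.9]
pred collar 0.06 [264.9 194.7 367.1 303.6]
knob [295.6 236.9 336.4 289.7]
side [[312, 248, 23, 27, 264]] pred [307.9 243.5 333.5 271.7]
```

The outline matches a collar seated at z = 0.05 (columns 269–364 and rows 190–290 against 268–364 and 190–292 predicted). Now grip the knob.

```bash
python3 -m inch '[[[0,0,0],[0,0,0],1],[[0,0,0],[0,0,0],1],[[0,0,0],[0,0,0],1],[[0,0,0],[0,0,0],1],[[0,0,0],[0,0,0],1],[[0,0,0],[0,0,0],1],[[0,0,0],[0,0,0],1]]'
```

```text
clock: 10.2
eef_pos: [0.5807, -0.101, 0.0812]
tool_rot: [1.0, -0.0, -0.0, 0.0]
ft_force: [-1.1, -1.8, 1.1]
grip_width: 0.0154
grasp_force: 58.5
```

```bash
python3 -m inch '[[[0,0,0],[0,0,-0.01],1],[[0,0,0],[0,0,-0.015],1],[[0,0,0],[0,0,-0.015],1],[[0,0,0],[0,0,0],1],[[0,0,0],[0,0,0],1]]'; python3 -m inch '[[[0,0,0],[0,0,-0.016],1],[[0,0,0],[0,0,-0.016],1],[[0,0,0],[0,0,-0.016],1],[[0,0,0],[0,0,-0.016],1],[[0,0,0],[0,0,-0.016],1],[[0,0,0],[0,0,-0.015],1],[[0,0,0],[0,0,0],1],[[0,0,0],[0,0,0],1],[[0,0,0],[0,0,0],1]]'
```

```text
clock: 10.62
eef_pos: [0.5806, -0.1009, 0.093]
tool_rot: [1.0, -0.0, -0.0, 0.0]
ft_force: [1.5, -3.7, -7.8]
grip_width: 0.015
grasp_force: 58.6
clock: 11.37
eef_pos: [0.5806, -0.1009, 0.1214]
tool_rot: [1.0, -0.0, -0.0, 0.0]
ft_force: [0.8, -4.3, -10.3]
grip_width: 0.0153
grasp_force: 58.7
```

```bash
python3 - <<'E'
from workcell import telemetry, vision; from fit import *
c=vision.camera("wrist"); h=cv2.cvtColor(c["img"],cv2.COLOR_RGB2HSV); m=(((h[...,0]<10)|(h[...,0]>170))&(h[...,1]>110)&(h[...,2]>40))
m[:,:240]=0;m[:,400:]=0;m[:110]=0;m[380:]=0
n,l,s,ce=cv2.connectedComponentsWithStats(m.astype(np.uint8)); print([x.tolist() for x in s[1:] if x[4]>50])
print("collar .05",np.round(mb(c,COL+[.5805,-.1015,.05]),1),"knob .13",np.round(mb(c,KNOB+[.5805,-.1015,.13]),1))
S=vision.camera("side"); I=S["img"]
for z in (.05,.076,.084,.12): print(z,np.round(proj(S,(.5805,-.1015,z)),1))
for r in range(226,268,2): print(r,[tuple(int(v) for v in I[r,x]) for x in (316,320,322,324,328)])
E
```

```text
[[278, 172, 77, 118, 4773]]
collar .05 [276.7 172.2 354.9 255.2] knob .13 [295.2 236.3 336.1 289.3]
0.05 [320.5 262. ]
0.076 [320.7 252.7]
0.084 [320.8 249.8]
0.12 [321.  236.1]
226 [(73, 56, 49), (80, 66, 59), (82, 69, 62), (78, 64, 57), (79, 64, 59)]
228 [(72, 56, 50), (75, 60, 54), (75, 61, 53), (75, 60, 53), (83, 66, 57)]
230 [(85, 67, 54), (74, 59, 52), (75, 59, 52), (74, 59, 52), (93, 74, 61)]
232 [(123, 102, 87), (73, 57, 51), (74, 59, 52), (74, 59, 52), (152, 123, 98)]
234 [(141, 123, 120), (72, 57, 50), (74, 59, 52), (76, 61, 55), (202, 163, 128)]
236 [(138, 122, 128), (73, 58, 52), (73, 60, 52), (75, 61, 54), (207, 168, 132)]
238 [(136, 123, 128), (72, 57, 49), (73, 58, 51), (74, 59, 53), (207, 168, 132)]
240 [(122, 118, 151), (82, 67, 58), (74, 61, 55), (84, 70, 62), (216, 176, 138)]
242 [(128, 129, 191), (158, 128, 102), (87, 74, 68), (146, 124, 104), (230, 201, 162)]
244 [(143, 135, 197), (172, 132, 104), (84, 70, 64), (159, 124, 103), (227, 193, 155)]
246 [(183, 107, 148), (125, 72, 62), (81, 67, 62), (119, 70, 60), (224, 120, 95)]
248 [(185, 58, 50), (110, 62, 55), (81, 68, 62), (106, 60, 53), (219, 57, 40)]
250 [(137, 52, 40), (103, 74, 69), (84, 71, 67), (102, 65, 58), (144, 53, 41)]
252 [(119, 50, 41), (119, 99, 93), (112, 104, 99), (112, 82, 76), (115, 53, 41)]
254 [(116, 51, 40), (116, 96, 86), (117, 110, 103), (116, 87, 76), (114, 52, 42)]
256 [(129, 60, 40), (112, 89, 62), (87, 77, 70), (123, 93, 59), (124, 56, 42)]
258 [(143, 56, 40), (132, 84, 53), (115, 82, 56), (137, 98, 53), (155, 60, 40)]
260 [(141, 50, 39), (145, 59, 42), (144, 64, 44), (149, 64, 41), (169, 53, 41)]
262 [(123, 50, 39), (139, 51, 41), (146, 49, 40), (157, 51, 39), (146, 54, 42)]
264 [(111, 49, 37), (116, 47, 37), (120, 49, 37), (122, 50, 38), (114, 49, 38)]
266 [(111, 49, 39), (113, 49, 39), (112, 49, 39), (112, 48, 39), (111, 49, 39)]
```

The collar is still seated, the knob has risen with the fingers, the spring pulls at 10 N, and the side view shows the white band at rows 251–255, right at the collar's top. I'll hold briefly and hand in.

```bash
python3 -m inch '[[[0,0,0],[0,0,0],1],[[0,0,0],[0,0,0],1],[[0,0,0],[0,0,0],1],[[0,0,0],[0,0,0],1]]' && python3 -c "
from workcell import workorder; print(workorder.job_done())"
```

```text
clock: 11.8
eef_pos: [0.5806, -0.1009, 0.1212]
tool_rot: [1.0, -0.0, -0.0, 0.0]
ft_force: [1.5, -5.4, -10.4]
grip_width: 0.0157
grasp_force: 58.7
the job is handed in; nothing more can be done
None
```

The job is handed in, but no verdict came back: the red collar measured as seated and released, and the gripper is holding the red rod about 40 mm out against roughly 10 N of spring pull.

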